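# Put two cutting discs on their toothed storage hub, tabs opposed

## Robot

A 7-joint arm with a two-finger parallel gripper is mounted at the origin on a cart in front of the work surface, level with it; the furniture and walls round the work are solid. World frame = base frame: x ahead of the robot, y to its left, z up, the work surface at z = 0. Lengths are in m, angles in rad, forces in N, time in s.
With the tool pointing down it reaches from about 0.4 to 0.85 m from the base axis. Payload 4.5 kg.
Tool frame: the origin (TCP) lies at the very end of the fingers, on their centre line; the grasp point (between the pads) lies arm.pinch_z behind it (arm.pinch_z is the distance from the TCP to the grasp point, in m); z points along the fingers, y is the line along which they close (so a half turn about z gives the same grasp; the last joint's range is limited). The gripper opens to 85 mm and grips with 20 to 120 N. Pads are 22 mm wide; open, the fingers measure 114 mm over their backs; the gripper's body (76 mm by 85 mm) begins 54 mm behind the grasp point. The pads swing forward as they close: fully open they stand 13 mm farther back than shut.
Start: joints at [1.274, 0.689, -0.195, 1.565, 0.157, 0.902, -0.215], TCP at [0.203, -0.591, 0.199] pointing down, gripper open.
Joint ranges: [-3.01, 3.01], [-0.46, 2.08], [-1.47, 1.51], [0.13, 2.56], [-1, 4.14], [0.04, 2.09], [-2.66, 2.66]. Speed limits (rad/s): [2.57, 2.57, 3.14, 3.14, 3.14, 3.14, 3.14].

## Interface

Orientations are given as a 3x3 rotation matrix whose columns are the frame's x, y, z axes.
In Python, from workcell import status, read_camera, camera_info, ticket, arm gives the robot as it stands.
- The arm moves only by the shell command python3 -m crank 'ROWS' [FORCE]. ROWS is text: rows parted by semicolons, each of 7 numbers parted by spaces: the turn, a rotation vector about the world's x, y, z in degrees, then the shift along the world's x, y, z in cm, then the finger opening in cm, from 0 to 8.54. In form: wx wy wz dx dy dz hand; .... A call has 1 to 12 rows; each row is the pose to reach, as a shift and turn from the pose commanded when the call began; what a row does not reach only later rows make up. A row lasts 1/12 s, in which the tool goes at most 41.7 mm and 7.16 degrees, less where a joint would pass 70% of its speed; a pose out of reach is approached as far as the arm can. A call with a gripper value outside its range is refused whole. The fingers move at their own pace and stop on an object; FORCE is the grip in N (left out, the last holds). Time passes only in rows, so rows that repeat a pose let the fingers close. It gives the time, the measured TCP pose, the force, the opening and the grip force at its end, in the units of the state.
- status.get_state(): the state, without advancing time (a new reading comes with each control period).
- read_camera(name): name is "side" or "top"; returns the picture (480x640x3 uint8, blue, green, red); there is no depth.
- camera_info(name): a dict with "K" (3x3 intrinsics, pixels), "k1" (the pictures are not rectified: a ray, as slopes to the right and down, at radius r is drawn at 1 + k1 r^2 times it, then the intrinsics apply), "xyz" and "orientation" of the camera in the world. Camera axes: x right, y down, z forward; pixel columns grow to the right and rows downward; lengths in m; the calibration is good to about 2 mm. A picture is of the moment at which its call begins. camera_info takes no time and is no camera call.
- ticket.job_done(): hands the job in; it is judged then, once.
The state is a dict: "t": time; "joint_pos": joint angles; "joint_velocities": joint speeds; "joint_torque": joint torques, N m; "ee_pos": TCP position; "ee_rot": TCP orientation; "wrist_force": force on the tool from outside, world axes, zero at the start; "torque": the same for the moment, N m; "width": opening from 0.0 (shut) to 1.0 (fully open); "grip_force": force on a finger pad.
Only numpy, scipy, OpenCV 4.12 (cv2) and the standard library are available. Lean on these libraries where they do the work, as an engineer would, in place of code of your own. Each camera call takes 0.05 s, during which the arm holds its last target. There are 200 camera calls.

## Task

Put the two food-processor discs away on their storage stand: first the slicing disc with its finger tab pointing to the side of the stand's carrying lug (within 55 degrees of it; there is always such a tooth position), then the grating disc on top of it with its tab on the opposite side. The hub's teeth stand at no fixed angle to the stand, so feel for them: rest the disc lightly on the teeth, turn it until it drops in, and lower it fully home, flat on what is below it, never pushing the parts together with more than 40 N. Leave the shaker, glass and mug where they are.

Things in the scene. Friction and masses are not known exactly. Their poses are not given: they have to be found in the camera images.
- stand: White plastic storage stand, fixed. Round foot 140 mm across, 18 mm high; on it a seat ring 66 mm across, top 24 mm above the table. Origin: centre of the foot's underside, on the hub axis; z up, x towards the flat carrying lug (40 mm wide, 12 mm high, ends 108 mm from the axis). It carries the grey hub.
- hub_top (a point): Point on the hub axis level with the hub's tooth tops, 63 mm above the table; axes as the stand's (NOT the hub's). Hub: round core 28 mm across, tapered nose up to 78 mm; four straight upright teeth 12.6 mm wide, 40 mm across tips, at 45 deg + 90 deg steps + an unknown A from stand x (A from 0.25 to 1.32 rad, not reported).
- stand_seat (a point): Centre of the seat plane on the hub axis, 24 mm above the table. How the hub feels: pressed from above it begins to sink at about 6 N, sinks at most 10 mm on its spring (about 11 N there), then is rigid; it springs back up when unloaded. It resists turning stiffly (over 1.2 N m).
- slicer: Slicing disc, 0.13 to 0.24 kg: steel plate 120 mm across, 4 mm thick, with two long straight raised blades, and a white 54 x 54 mm square collar (flats face disc x and y), top 22 mm above the underside. Origin: centre of the underside, z up, x towards its one finger tab. Grip the collar from above closing along disc x or y, tips 5 mm above the plate. Home: underside 24 mm above table.
- slicer_bore (a point): Centre of the slicing disc's collar top, 22 mm above its underside. The through bore is a 42.4 mm square with four full-height inward teeth 10.2 mm wide at disc +x, -x, +y, -y, 30.4 mm between facing tips. They pass between the hub's teeth (0.06 rad play either way) when disc x is turned from stand x by A (see hub_top) plus whole quarter turns, else they stand on them.
- slicer_tab (a point): Upper face of the slicing disc's white finger tab (24 mm wide, 4 mm thick, ends 81 mm from the axis): 75 mm from the axis along disc x, 4 mm above the underside.
- grater: Grating disc: same sizes, mass, collar, bore, tab and axes as the slicing disc, but with rings of many small raised teeth instead of blades. Origin: centre of the underside. Home: it rests on the slicing disc's collar, underside 46 mm above the table.
- grater_bore (a point): Centre of the grating disc's collar top, 22 mm above its underside.
- grater_tab (a point): Upper face of the grating disc's finger tab, 75 mm from the axis along disc x, 4 mm above the underside.
- salt_shaker: Salt shaker, bystander, 44 mm across, 90 mm high; origin centre of the underside.
- tumbler: Drinking glass, bystander, 76 mm across, 86 mm high; origin centre of the underside.
- mug_table: White mug, bystander, 82 x 112 mm with its handle, 94 mm high; origin centre of the underside.
Things that resemble listed ones, but are neither listed nor needed, are in the scene too. What is shaped like the slicer but orange is not meant.

How it is judged:
On the way, in this order (a step that is already met when the one before it is completed fails the run):
1. the slicing disc is fully home on the seat, flat, tab on the lug side (z of slicer in the frame of stand between 0.022 and 0.0267 m and horizontal distance between slicer and stand_seat below 0.004 m and angle between slicer's own z axis and vertical below 0.06 rad and x of slicer_tab in the frame of stand above 0.042 m), for 0.2 s.
2. the grating disc is fully home on the slicing disc, flat, tab opposite to the slicing disc's (z of grater in the frame of stand between 0.044 and 0.0487 m and horizontal distance between grater and stand_seat below 0.004 m and angle between grater's own z axis and vertical below 0.06 rad and x of grater_tab in the frame of slicer below -0.066 m), for 0.2 s.
At the end, for the whole second after the job is handed in: Slicing disc flat on the seat (underside 24 mm above the table, +2.7/-2), tab within 56 deg of the lug direction; grating disc flat on it (46 mm, +2.7/-2), tab within 28 deg of opposite; both within 4 mm of the hub axis, tilt under 0.06 rad, at rest (all of step 1 and all of step 2 and linear speed of each of slicer, grater below 0.02 m/s); the robot touches nothing.
It fails at once if a disc is pushed against the stand or hub with more than 40 N (contact force between any of slicer, grater and stand above 40 N).
It fails at once if the discs are pushed together with more than 40 N (contact force between slicer and grater above 40 N).
It fails at once if the shaker, glass or mug is moved by more than 20 mm or tipped (distance of any of salt_shaker, tumbler, mug_table from where it was at the start of the episode above 0.02 m or angle between any of salt_shaker, tumbler, mug_table's own z axis and vertical above 0.2 rad).
It also fails if it takes over 67 s, if anything falls off the work surface, if the arm or the gripper's body presses on something with over 40 N, if the wrist force passes 120 N, or if a joint passes its speed limit or range.

## Working session

There is one attempt and no reset: what is moved stays moved. The work goes in short steps, Python scripts to look and compute and a shell command to move; the robot and the scene stay as the last step left them, time stands still between calls to the robot, and variables do not carry over. Pictures are saved under pics/ and viewed, at most 10 in all, crops included, and the job is handed in when it is done.

```bash
mkdir -p pics; ls; python3 - <<'E'
from workcell import status, read_camera, camera_info, ticket, arm
import cv2
for n in("side","top"):
    cv2.imwrite(f"pics/{n}0.png",read_camera(n)); c=camera_info(n); print(n,c)
s=status.get_state();print(s,arm.pinch_z)
E
```

```text
pics
side {'K': array([[460.97754411,   0.        , 320.93956358],
       [  0.        , 460.97754411, 247.94766602],
       [  0.        ,   0.        ,   1.        ]]), 'k1': -0.1060921917687089, 'xyz': array([ 0.35343832, -0.70835945,  0.59668006]), 'orientation': array([[ 0.97305363, -0.13265901,  0.18859541],
       [-0.23045952, -0.58585653,  0.77695594],
       [ 0.00741965, -0.7994834 , -0.60064235]])}
top {'K': array([[487.47121642,   0.        , 326.0045223 ],
       [  0.        , 487.47121642, 244.33702297],
       [  0.        ,   0.        ,   1.        ]]), 'k1': 0.024712580412828734, 'xyz': array([ 0.37534817, -0.0071761 ,  1.23822686]), 'orientation': array([[-2.45923307e-02, -9.88624035e-01,  1.48383740e-01],
       [-9.99697197e-01,  2.41930079e-02, -4.49574166e-03],
       [ 8.54749267e-04, -1.48449370e-01, -9.88919640e-01]])}
{'t': 0.1, 'joint_pos': array([ 1.27382572,  0.6899044 , -0.19454226,  1.56620972,  0.15729824,
        0.90248524, -0.21509835]), 'joint_velocities': array([-0.00036138, -0.00242709,  0.00039242, -0.00376683, -0.0004941 ,
       -0.00032793,  0.00025994]), 'joint_torque': array([-3.78466939e-03, -5.40595973e+01, -1.27152286e+00, -1.58985865e+01,
        9.32873780e-03,  4.38323463e-03,  3.69757959e-05]), 'ee_pos': array([ 0.20275155, -0.5905501 ,  0.19797024]), 'ee_rot': array([[ 9.45763005e-01,  3.24856827e-01, -6.17131265e-04],
       [ 3.24857398e-01, -9.45761832e-01,  1.49252599e-03],
       [-9.88019391e-05, -1.61205552e-03, -9.99998696e-01]]), 'wrist_force': array([ 0.14814624,  0.33434722, -0.70154428]), 'torque': array([ 0.01449229, -0.02139472,  0.0192733 ]), 'grip_force': 0.0, 'width': 0.9988060431533827} 0.0187
```

View pics/top0.png

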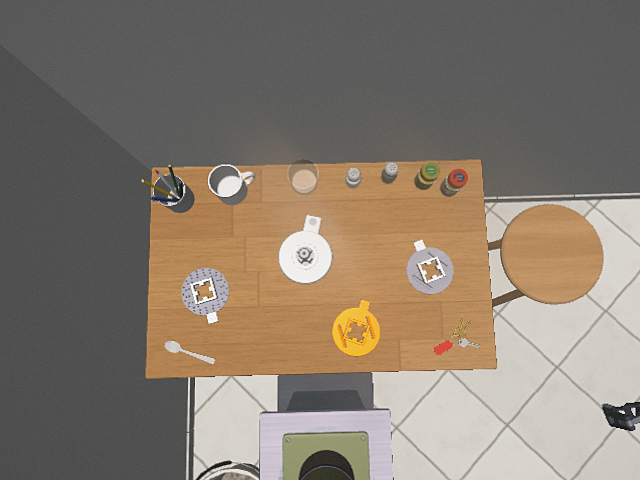

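View pics/side0.png

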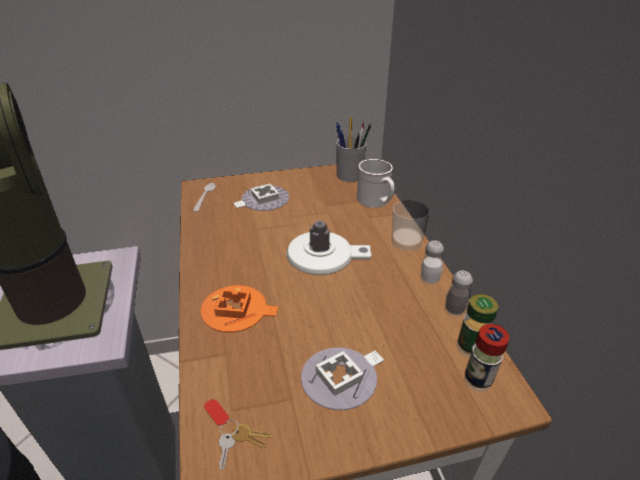

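Top view: the slicer (grey plate, two blades) is at (430,270). An orange look-alike is at (356,331), which is not meant. The grater (rings of small teeth) is at (205,291), and the stand is at (305,257) with its lug pointing up to (313,223). I'll confirm this in an enlarged crop.

```bash
python3 - <<'E'
import cv2,numpy as np
t=cv2.imread("pics/top0.png")
def crop(u,v,w,h,s): return cv2.resize(t[v:v+h,u:u+w],None,fx=s,fy=s,interpolation=cv2.INTER_CUBIC)
# each crop 66x100? tiles 264w x 300h -> scale 4
a=crop(400,233,66,66,6);b=crop(272,210,66,84,6);c=crop(174,262,66,66,6)
H=504
pad=lambda i:cv2.copyMakeBorder(i,0,H-i.shape[0],0,0,cv2.BORDER_CONSTANT)
cv2.imwrite("pics/crop1.png",cv2.resize(np.hstack([pad(a),pad(b)]),(792,504)))
cv2.imwrite("pics/crop2.png",c)
E
```

```text
(no output)
```

View pics/crop1.png

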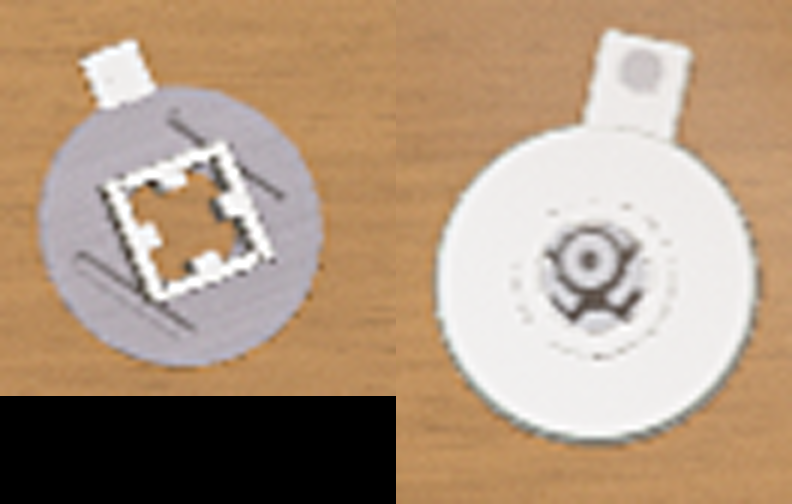

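View pics/crop2.png

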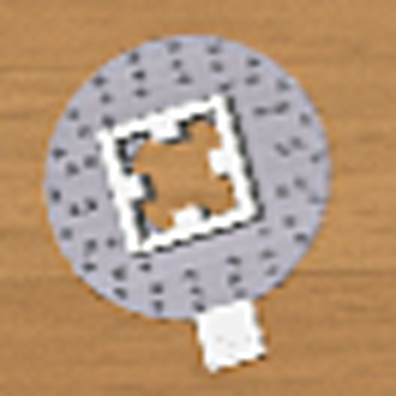

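Confirmed: crop 1 shows the slicer (straight blades, tab up-left) and the stand with its lug up-right and X-shaped teeth. Crop 2 shows the grater with its tab pointing down. Next I'll measure from both cameras.

```bash
cat > h.py <<'E'
import numpy as np,cv2
from workcell import status,read_camera,camera_info
def w(cam,uv,z):
    c=camera_info(cam);uv=np.atleast_2d(np.array(uv,float))
    n=cv2.undistortPoints(uv[:,None],c["K"],np.array([c["k1"],0,0,0.]))[:,0]
    d=np.c_[n,np.ones(len(n))]@c["orientation"].T
    return c["xyz"]+d*((z-c["xyz"][2])/d[:,2])[:,None]
def mask_ellipse(img,seed,lo,hi):
    m=cv2.inRange(img,np.array(lo),np.array(hi)) 
    m=cv2.morphologyEx(m,cv2.MORPH_CLOSE,np.ones((5,5)))
    n,l=cv2.connectedComponents(m);k=l[seed[1],seed[0]]
    c=max(cv2.findContours((l==k).astype('uint8'),cv2.RETR_EXTERNAL,cv2.CHAIN_APPROX_NONE)[0],key=len)[:,0]
    return c
def circ(p,R=None):
    from scipy.optimize import least_squares
    f=lambda q:np.hypot(p[:,0]-q[0],p[:,1]-q[1])-(R or q[2])
    r=least_squares(f,[*p.mean(0)[:2],.06],loss='soft_l1',f_scale=.0015)
    return r.x
E
python3 - <<'E'
from h import *
cr=lambda x,y,u0,v0:((x+.5)/6-.5+u0,(y+.5)/6-.5+v0)
deg=lambda d:np.degrees(np.arctan2(d[1],d[0]))
S=w("top",[cr(*p,400,233) for p in[(100,187),(228,143),(272,255),(158,303)]],.022)
print("slicer collar ctr",S.mean(0),"sides",np.linalg.norm(np.roll(S,1,0)-S,axis=1),"dirs",[deg(d)%90 for d in np.roll(S,1,0)-S])
P=w("top",[cr(180.5,226,400,233),cr(107,50,400,233)],.004);print("plate,tab",P,deg(P[1]-P[0]),np.linalg.norm(P[1]-P[0]))
G=w("top",[cr(*p,174,262) for p in[(97,132),(222,94),(262,215),(138,254)]],.022)
print("grater collar ctr",G.mean(0),"sides",np.linalg.norm(np.roll(G,1,0)-G,axis=1),"dirs",[deg(d)%90 for d in np.roll(G,1,0)-G])
P=w("top",[cr(187.5,179,174,262),cr(238,367,174,262)],.004);print("plate,tabend",P,deg(P[1]-P[0]),np.linalg.norm(P[1]-P[0]))
F=w("top",[cr(200.5,282,272,210)],.018);L=w("top",[cr(254,40,272,210)],.012)
print("foot",F,"lug",L,deg((L-F)[0]),np.linalg.norm(L-F))
T=w("top",[cr(*p,272,210) for p in[(157,241),(239,240),(239,312),(160,314)]],.063)
print("teeth",T.mean(0),[deg(t-T.mean(0)) for t in T],np.linalg.norm(T-T.mean(0),axis=1))
print("nose top",w("top",[cr(193,260,272,210)],.078),w("side",[(320,223)],.078))
# automatic circles
for cam,seeds in(("top",dict(sl=(408,285),gr=(186,305),st=(290,265))),("side",dict(sl=(340,398),gr=(275,204),st=(300,258)))):
    im=cv2.imread(f"pics/{cam}0.png");print(cam,{k:im[v[1],v[0]] for k,v in seeds.items()})
    for k,s in seeds.items():
        c0=im[s[1],s[0]].astype(int)
        hsv=cv2.cvtColor(im,cv2.COLOR_BGR2HSV)
        m=((hsv[...,1]<70)&(hsv[...,2]>90)).astype('uint8')
        m=cv2.morphologyEx(m,cv2.MORPH_OPEN,np.ones((2,2)))
        n,l=cv2.connectedComponents(m)
        c=max(cv2.findContours((l==l[s[1],s[0]]).astype('uint8'),cv2.RETR_EXTERNAL,cv2.CHAIN_APPROX_NONE)[0],key=len)[:,0]
        print(k,len(c),circ(w(cam,c,.018 if k=="st" else .004)))
E
```

```text
slicer collar ctr [ 0.48766097 -0.27404941  0.022     ] sides [0.05343934 0.05707855 0.04979215 0.05194668] dirs [np.float64(23.707046004278453), np.float64(17.538873837407607), np.float64(18.117129312759978), np.float64(21.225739256344696)]
plate,tab [[ 0.4876341  -0.27411366  0.004     ]
 [ 0.56366734 -0.24705541  0.004     ]] 19.589314796860876 0.08070440641623756
grater collar ctr [0.44940558 0.2940765  0.022     ] sides [0.05367916 0.0534488  0.05326226 0.05284419] dirs [np.float64(19.288534456373583), np.float64(15.699545007890265), np.float64(18.663691729472898), np.float64(16.11469314357811)]
plate,tabend [[0.44812953 0.29527621 0.004     ]
 [0.36967553 0.27327699 0.004     ]] -164.33601988111783 0.08148003329568863
foot [[0.52851919 0.04099086 0.018     ]] lug [[0.63294181 0.01646018 0.012     ]] -13.220060007047623 0.10743294831484976
teeth [0.52505657 0.0398822  0.063     ] [np.float64(48.01394813435989), np.float64(-48.668180580248105), np.float64(-132.730868154144), np.float64(132.91667458349357)] [0.02241746 0.02209339 0.02178057 0.02174619]
nose top [[0.52992554 0.04146043 0.078     ]] [[0.53377709 0.04460644 0.078     ]]
top {'sl': array([ 91, 139, 184], dtype=uint8), 'gr': array([186, 175, 179], dtype=uint8), 'st': array([239, 240, 241], dtype=uint8)}
sl 4813 [0.59907739 0.2340932  0.58286921]
gr 154 [0.44585558 0.29240135 0.05905477]
st 180 [0.52792842 0.03802203 0.06876787]
side {'sl': array([165, 158, 167], dtype=uint8), 'gr': array([161, 153, 163], dtype=uint8), 'st': array([228, 232, 234], dtype=uint8)}
sl 217 [ 0.49068607 -0.2771008   0.05954794]
gr 122 [0.45157607 0.29240719 0.06033326]
st 235 [0.53397219 0.02349173 0.07060112]
```

Slicer is at about (0.489,-0.275), x at 19.6°. Grater is at about (0.449,0.293), x at -163.5°. Stand is at about (0.529,0.041), with the lug at -13° and the teeth placed so disc x is about 0° in world. I'll go to the slicer. I'll grip it along y, then along x, so it ends up centred in the hand.

```bash
python3 -m crank '0 0 0 28.6 31.55 0 8.5;0 0 0 28.6 31.55 0 8.5;0 0 0 28.6 31.55 0 8.5;0 0 0 28.6 31.55 0 8.5;0 0 0 28.6 31.55 0 8.5;0 0 0 28.6 31.55 0 8.5;0 0 0 28.6 31.55 0 8.5;0 0 0 28.6 31.55 0 8.5;0 0 0 28.6 31.55 0 8.5;0 0 0 28.6 31.55 0 8.5;0 0 0 28.6 31.55 -2 8.5;0 0 0 28.6 31.55 -6 8.5' 30
python3 -m crank '0 0 0 0 0 -4 8.5;0 0 0 0 0 -8 8.5;0 0 0 0 0 -10 8.5;0 0 0 0 0 -10 8.5'
python3 - <<'E'
from h import *
print(status.get_state())
cv2.imwrite("pics/side1.png",cv2.resize(read_camera("side")[260:440,200:440],None,fx=3,fy=3))
E
```

```text
t: 1.1
ee_pos: [0.4969, -0.2721, 0.1418]
ee_rot: [[0.943, 0.332, 0.012], [0.332, -0.943, -0.002], [0.011, 0.006, -1.0]]
wrist_force: [0.0, -1.5, -0.3]
width: 0.996
grip_force: 0.0
t: 1.43
ee_pos: [0.4854, -0.2736, 0.0341]
ee_rot: [[0.946, 0.325, -0.009], [0.326, -0.946, 0.004], [-0.007, -0.007, -1.0]]
wrist_force: [0.0, 0.6, 0.6]
width: 0.995
grip_force: 0.0
{'t': 1.4333, 'joint_pos': array([ 0.48865351,  0.85195372, -0.09885689,  1.88482111,  0.18158461,
        0.42306741, -0.98242012]), 'joint_velocities': array([ 0.01087424, -0.09045985, -0.01271933, -0.04373433, -0.01037737,
        0.06818678,  0.01103972]), 'joint_torque': array([ -0.1835654 , -52.43755817,   0.1465988 ,  -8.5035798 ,
         0.08917619,  -0.57746356,  -0.0681662 ]), 'ee_pos': array([ 0.48541987, -0.27362284,  0.03411439]), 'ee_rot': array([[ 0.94551248,  0.32546903, -0.00872109],
       [ 0.3255123 , -0.94552903,  0.00407332],
       [-0.0069203 , -0.0066902 , -0.99995367]]), 'wrist_force': array([0.01540766, 0.64842813, 0.56516098]), 'torque': array([ 0.01042332, -0.00870275,  0.03024056]), 'grip_force': 0.0, 'width': 0.9946992941828011}
```

View pics/side1.png

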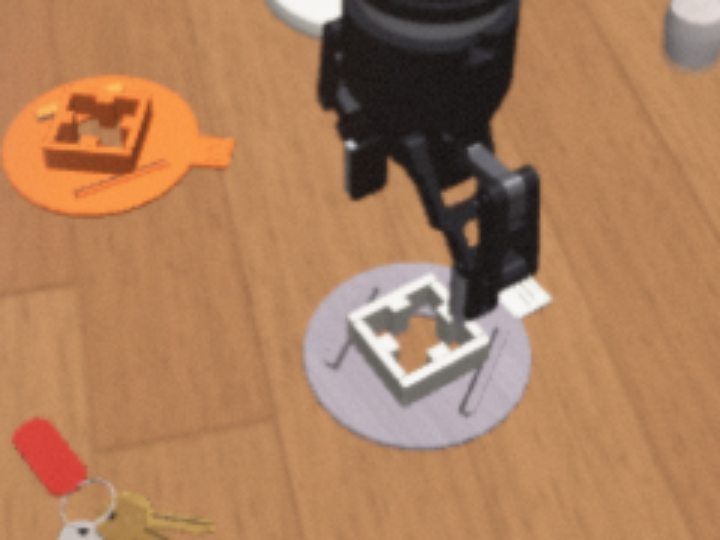

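The picture shows the open fingers over the slicer, with tips at about crop (365,190) and (475,310) and the collar centre at (420,335). I'll check this by projecting the points.

```bash
cat >> h.py <<'E'
def pj(cam,p):
    c=camera_info(cam);R=c["orientation"].T
    return cv2.projectPoints(np.atleast_2d(np.array(p,float)),cv2.Rodrigues(R)[0],-R@c["xyz"],c["K"],np.array([c["k1"],0,0,0.]))[0][:,0]
E
python3 - <<'E'
from h import *
s=status.get_state();p=s["ee_pos"];y=s["ee_rot"][:,1]
f=lambda q:(pj("side",q)-[200,260])*3
print(f([p,p+[0,0,.013]]),f([p+y*.0425+[0,0,.013],p-y*.0425+[0,0,.013]]),f([[.488,-.275,.022]]))
E
```

```text
[[413.9011063  309.66549078]
 [414.70323646 293.12036726]] [[463.76933394 351.51512566]
 [369.27670608 238.89392825]] [[414.82244528 328.082533  ]]
```

```bash
python3 - <<'E'
from h import *
s=status.get_state();p=s["ee_pos"];y=s["ee_rot"][:,1];print(p)
q=[p,p+[0,0,.013],p+y*.057+[0,0,.03],p-y*.057+[0,0,.03],[.488,-.275,.022]]
a=read_camera("top")[220:320,380:480];a=cv2.resize(a,None,fx=4,fy=4,interpolation=2)
b=read_camera("side")[310:400,280:390];b=cv2.resize(b,None,fx=4,fy=4,interpolation=2)
for u in (pj("top",q)-[380,220])*4: cv2.drawMarker(a,tuple(int(i) for i in u),(0,0,255),0,8)
for u in (pj("side",q)-[280,310])*4: cv2.drawMarker(b,tuple(int(i) for i in u),(0,0,255),0,8)
b=b[:400];a=a[:b.shape[0]]
cv2.imwrite("pics/c3.png",np.hstack([a[:,:360],b[:len(a)]]))
E
```

```text
[ 0.48714282 -0.27460812  0.03661541]
```

View pics/c3.png

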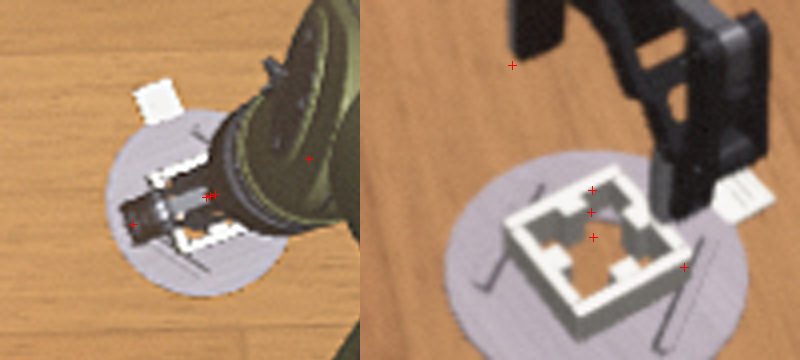

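The top view fits. In the side view the fingertips look higher than the nominal TCP, because the open fingers stand back. I'll descend to the nominal grip height and close.

```bash
python3 -m crank '0 0 0 0.1 0 -1 8.5;0 0 0 0.1 0 -2 8.5;0 0 0 0.1 0 -2.7 8.5;0 0 0 0.1 0 -2.7 8.5;0 0 0 0.1 0 -2.7 5;0 0 0 0.1 0 -2.7 5;0 0 0 0.1 0 -2.7 5;0 0 0 0.1 0 -2.7 5;0 0 0 0.1 0 -2.7 5;0 0 0 0.1 0 -2.7 5' 30
python3 - <<'E'
from h import *
s=status.get_state();p=s["ee_pos"];y=s["ee_rot"][:,1];print(p)
b=read_camera("side")[280:400,260:400];b=cv2.resize(b,None,fx=5,fy=5,interpolation=2)
cv2.imwrite("pics/c4.png",b)
E
```

```text
t: 2.42
ee_pos: [0.4901, -0.2757, 0.0119]
ee_rot: [[0.946, 0.325, 0.0], [0.325, -0.946, -0.0], [0.0, 0.0, -1.0]]
wrist_force: [-0.5, 0.3, 0.7]
width: 0.585
grip_force: 0.0
[ 0.49013119 -0.27569221  0.01191774]
```

View pics/c4.png

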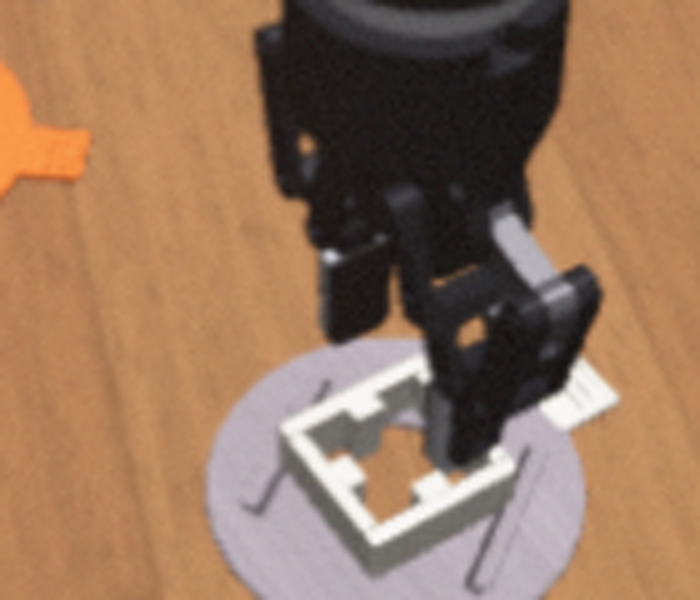

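```bash
python3 - <<'E'
from h import *
s=status.get_state();p=s["ee_pos"];y=s["ee_rot"][:,1];print(s["width"],p)
for z in (0,.01,.02,.03,.04): print(z,((pj("side",[p+y*.025+[0,0,z],p-y*.025+[0,0,z]])-[260,280])*5).round())
t=read_camera("top");cv2.imwrite("pics/t4.png",cv2.resize(t[230:310,390:490],None,fx=6,fy=6))
E
```

```text
0.5885094947390358 [ 0.49013412 -0.27568651  0.01187304]
0 [[443. 524.]
 [354. 414.]]
0.01 [[445. 504.]
 [354. 394.]]
0.02 [[446. 483.]
 [355. 373.]]
0.03 [[448. 462.]
 [356. 352.]]
0.04 [[450. 441.]
 [356. 331.]]
```

View pics/t4.png

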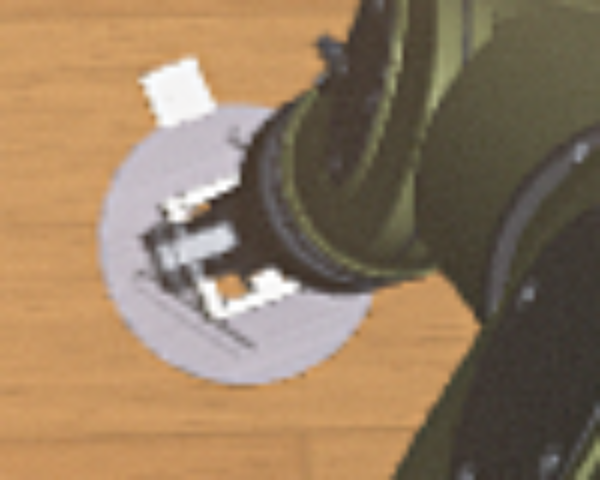

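The top view shows the hand centred on the collar. The side view puts the real fingertips about 30 mm behind the reported TCP, so they closed in the air above the collar. I'll open and descend in small steps, watching the force.

```bash
python3 -m crank '0 0 0 0 0 0 8;0 0 0 0 0 0 8;0 0 0 0 0 0 8;0 0 0 0 0 0 8;0 0 0 0 0 -0.4 8;0 0 0 0 0 -0.8 8;0 0 0 0 0 -0.8 8' | egrep 'pos|wrist|width'
python3 -m crank '0 0 0 0 0 -0.3 8;0 0 0 0 0 -0.6 8;0 0 0 0 0 -0.6 8'| egrep 'pos|wrist|width'
python3 - <<'E'
from h import *
s=status.get_state();p=s["ee_pos"];y=s["ee_rot"][:,1];print(s["width"],p,s["wrist_force"])
b=read_camera("side")[280:400,260:400];b=cv2.resize(b,None,fx=5,fy=5,interpolation=2)
cv2.imwrite("pics/c5.png",b)
E
```

```text
ee_pos: [0.4895, -0.2754, 0.0028]
wrist_force: [-0.5, 0.1, -0.2]
width: 0.934
ee_pos: [0.4897, -0.2754, -0.0029]
wrist_force: [0.8, -0.1, 0.7]
width: 0.939
0.9385961795448516 [ 0.48968129 -0.27542504 -0.00293873] [ 0.82224794 -0.05769124  0.68445676]
```

View pics/c5.png

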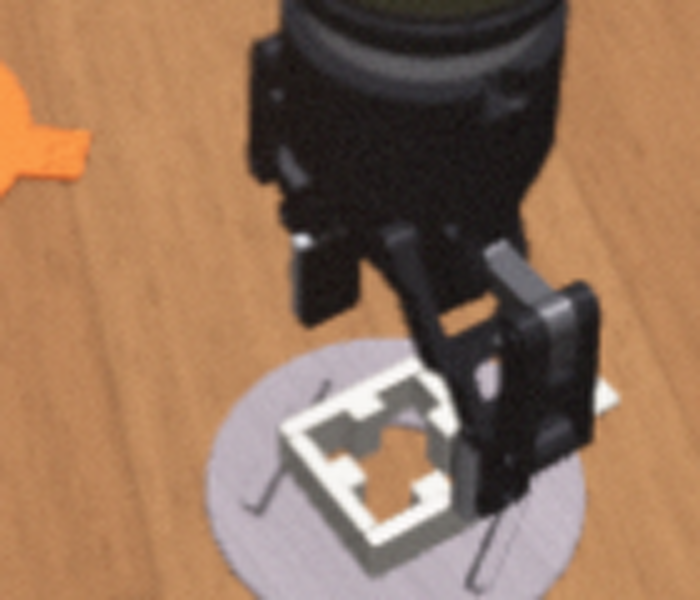

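The tips stand about 38 mm above the reported TCP when open, so z is about 0.035. I'll descend another 17 mm and close gently.

```bash
F='t:|pos|wrist|width|grip'
python3 -m crank '0 0 0 0 0 -0.4 8;0 0 0 0 0 -0.8 8;0 0 0 0 0 -1.0 8;0 0 0 0 0 -1.0 8' | egrep "$F"
python3 -m crank '0 0 0 0 0 -0.3 8;0 0 0 0 0 -0.6 8;0 0 0 0 0 -0.7 8;0 0 0 0 0 -0.7 8'| egrep "$F"
python3 -m crank '0 0 0 0 0 0 5;0 0 0 0 0 0 5;0 0 0 0 0 0 5;0 0 0 0 0 0 5;0 0 0 0 0 0 5;0 0 0 0 0 0 5;0 0 0 0 0 0 5' 30| egrep "$F"
```

```text
t: 3.73
ee_pos: [0.4896, -0.2754, -0.0129]
ee_rot: [[0.946, 0.325, -0.001], [0.325, -0.946, 0.0], [-0.001, -0.001, -1.0]]
wrist_force: [0.1, -0.3, -0.1]
width: 0.933
grip_force: 0.0
t: 4.07
ee_pos: [0.4898, -0.2755, -0.0196]
ee_rot: [[0.946, 0.325, -0.0], [0.325, -0.946, 0.0], [-0.0, -0.0, -1.0]]
wrist_force: [-0.1, -0.8, -0.3]
width: 0.939
grip_force: 0.0
t: 4.65
ee_pos: [0.4901, -0.2756, -0.0189]
ee_rot: [[0.946, 0.325, 0.0], [0.325, -0.946, -0.0], [0.0, 0.0, -1.0]]
wrist_force: [-0.5, 0.2, 5.6]
width: 0.614
grip_force: 32.0
```

```bash
F='t:|pos|wrist|width|grip'
python3 -m crank '0 0 0 0 0 0 8.5;0 0 0 0 0 0 8.5;0 0 0 0 0 0 8.5;0 0 0 0 0 1.5 8.5;0 0 14 0 0 1.5 8.5;0 0 14 0 0 1.5 8.5;0 0 28 0 0 1.5 8.5;0 0 28 0 0 1.5 8.5;0 0 42 0 0 1.5 8.5;0 0 42 0 0 1.5 8.5;0 0 56 0 0 1.5 8.5;0 0 56 0 0 1.5 8.5' | egrep "$F"
python3 -m crank '0 0 7 0 0 0 8.5;0 0 14 0 0 0 8.5;0 0 21 0 0 0 8.5;0 0 28 0 0 0 8.5;0 0 34 0 0 0 8.5;0 0 34 0 0 -0.4 8.5;0 0 34 0 0 -0.8 8.5;0 0 34 0 0 -1.2 8.5;0 0 34 0 0 -1.3 8.5;0 0 34 0 0 -1.3 8.5'| egrep "$F"
python3 -m crank '0 0 0 0 0 0 5;0 0 0 0 0 0 5;0 0 0 0 0 0 5;0 0 0 0 0 0 5;0 0 0 0 0 0 5;0 0 0 0 0 0 5;0 0 0 0 0 0 5' 50| egrep "$F"
```

```text
t: 5.65
ee_pos: [0.49, -0.2757, -0.0045]
ee_rot: [[0.254, 0.967, -0.0], [0.967, -0.254, -0.0], [-0.0, -0.0, -1.0]]
wrist_force: [-0.0, 0.2, -0.4]
width: 0.997
grip_force: 0.0
t: 6.48
ee_pos: [0.4896, -0.2754, -0.0179]
ee_rot: [[-0.324, 0.946, -0.001], [0.946, 0.324, 0.0], [0.0, -0.001, -1.0]]
wrist_force: [-0.3, 0.1, 0.1]
width: 0.995
grip_force: 0.0
t: 7.07
ee_pos: [0.49, -0.2757, -0.0165]
ee_rot: [[-0.325, 0.946, 0.0], [0.946, 0.325, -0.001], [-0.001, 0.0, -1.0]]
wrist_force: [-0.4, 0.8, 4.7]
width: 0.601
grip_force: 51.0
```

Now it's gripped and centred. I'll lift, turn -19°, and carry it over the stand.

```bash
F='t:|pos|wrist|width|grip|rot'
python3 -m crank '0 0 0 0 0 1 5;0 0 0 0 0 2.5 5;0 0 0 0 0 4.5 5;0 0 0 0 0 7 5;0 0 0 0 0 10 5;0 0 0 0 0 11 5;0 0 0 0 0 11 5;0 0 0 0 0 11 5' | egrep "$F"
python3 -m crank '0 0 -6 0.5 3 0 5;0 0 -12 1 6 0 5;0 0 -19 1.5 9 0 5;0 0 -19 2 12 0 5;0 0 -19 2.4 15 0 5;0 0 -19 2.8 19 0 5;0 0 -19 3.2 22 0 5;0 0 -19 3.5 25 0 5;0 0 -19 3.7 28 0 5;0 0 -19 3.9 30 0 5;0 0 -19 3.9 31.7 0 5;0 0 -19 3.9 31.7 0 5'| egrep "$F"
python3 - <<'E'
from h import *
print(status.get_state())
b=read_camera("side");t=read_camera("top")
cv2.imwrite("pics/c6.png",np.hstack([cv2.resize(b[170:290,250:390],None,fx=4,fy=4),cv2.resize(t[200:320,270:330],None,fx=4,fy=4)]))
cv2.imwrite("pics/c6s.png",b)
E
```

```text
t: 7.73
ee_pos: [0.4898, -0.2759, 0.0928]
ee_rot: [[-0.324, 0.946, 0.0], [0.946, 0.324, -0.0], [-0.001, 0.0, -1.0]]
wrist_force: [-0.2, 0.9, -0.2]
width: 0.604
grip_force: 52.3
t: 8.73
ee_pos: [0.5281, 0.0469, 0.0914]
ee_rot: [[-0.006, 1.0, -0.002], [1.0, 0.006, 0.004], [0.004, -0.002, -1.0]]
wrist_force: [0.4, 0.5, -1.8]
width: 0.599
grip_force: 52.4
{'t': 8.7333, 'joint_pos': array([ 0.0691621 ,  0.75345905, -0.40198654,  1.93932032,  0.52583767,
        0.5537426 , -0.68406253]), 'joint_velocities': array([ 0.05731658, -0.00578129,  0.0443062 ,  0.00649977,  0.0199289 ,
        0.01939178,  0.03946729]), 'joint_torque': array([  1.28431946, -49.76850629,  -2.68336371,  -9.26486492,
         0.08672105,   0.25336806,  -0.24989138]), 'ee_pos': array([0.52805503, 0.04690585, 0.09140984]), 'ee_rot': array([[-0.00621357,  0.99997912, -0.0017732 ],
       [ 0.99997436,  0.00621983,  0.00354846],
       [ 0.00355942, -0.00175111, -0.99999213]]), 'wrist_force': array([ 0.37827281,  0.5436967 , -1.75730878]), 'torque': array([ 0.04846912, -0.00886716, -0.04896153]), 'grip_force': 52.41995930671692, 'width': 0.5986942866916015}
```

```bash
F='t:|pos|wrist'
python3 -m crank '0 0 0 0 0 -1 5;0 0 0 0 0 -2 5;0 0 0 0 0 -2.7 5;0 0 0 0 0 -2.7 5;0 0 0 0 0 -2.7 5;0 0 0 0 0 -2.7 5' | egrep "$F"
for i in 1 2; do python3 -m crank '0 0 0 0 0 -0.2 5;0 0 0 0 0 -0.4 5;0 0 0 0 0 -0.4 5'| egrep "$F"; done
```

```text
t: 9.33
ee_pos: [0.529, 0.0411, 0.0656]
ee_rot: [[0.001, 1.0, -0.0], [1.0, -0.001, -0.0], [-0.0, -0.0, -1.0]]
wrist_force: [0.6, 0.1, -1.7]
t: 9.58
ee_pos: [0.529, 0.0413, 0.0616]
ee_rot: [[0.001, 1.0, 0.0], [1.0, -0.001, -0.0], [-0.0, 0.0, -1.0]]
wrist_force: [-0.1, 0.3, -1.4]
t: 9.83
ee_pos: [0.5289, 0.0413, 0.0574]
ee_rot: [[0.001, 1.0, -0.0], [1.0, -0.001, -0.0], [-0.0, -0.0, -1.0]]
wrist_force: [-0.2, -0.6, -1.2]
```

```bash
F='t:|pos|wrist|^torq'
for i in 1 2 ; do python3 -m crank '0 0 0 0 0 -0.2 5;0 0 0 0 0 -0.4 5;0 0 0 0 0 -0.4 5'| egrep "$F"; done
python3 -m crank '0 0 0 0 0 -0.1 5;0 0 0 0 0 -0.2 5;0 0 0 0 0 -0.2 5'| egrep "$F"
python3 -m crank '0 0 0 0 0 -0.1 5;0 0 0 0 0 -0.2 5;0 0 0 0 0 -0.2 5'| egrep "$F"
```

```text
t: 10.08
ee_pos: [0.5293, 0.0411, 0.0535]
ee_rot: [[0.001, 1.0, 0.0], [1.0, -0.001, -0.0], [-0.0, 0.0, -1.0]]
wrist_force: [1.1, -1.6, -3.1]
t: 10.33
ee_pos: [0.5293, 0.0412, 0.0495]
ee_rot: [[0.001, 1.0, 0.0], [1.0, -0.001, -0.0], [-0.0, 0.0, -1.0]]
wrist_force: [1.1, -0.1, -2.4]
t: 10.58
ee_pos: [0.5293, 0.0412, 0.0477]
ee_rot: [[0.001, 1.0, 0.0], [1.0, -0.001, -0.0], [-0.0, 0.0, -1.0]]
wrist_force: [2.4, -2.1, -1.6]
t: 10.83
ee_pos: [0.5293, 0.0413, 0.0458]
ee_rot: [[0.001, 1.0, 0.001], [1.0, -0.001, -0.0], [-0.0, 0.001, -1.0]]
wrist_force: [2.2, -1.9, 0.4]
```

```bash
F='t:|pos|wrist|^torq'
python3 -m crank '0 0 0 0.07 -0.06 0 5;0 0 0 0.07 -0.06 0 5'| egrep "$F"
python3 -m crank '0 0 0 0 0 -0.1 5;0 0 0 0 0 -0.2 5;0 0 0 0 0 -0.2 5'| egrep "$F"
```

```text
t: 11.0
ee_pos: [0.5294, 0.0411, 0.0457]
ee_rot: [[0.001, 1.0, -0.0], [1.0, -0.001, 0.0], [0.0, -0.0, -1.0]]
wrist_force: [0.3, -0.8, -0.1]
t: 11.25
ee_pos: [0.5299, 0.0406, 0.0434]
ee_rot: [[0.001, 1.0, 0.0], [1.0, -0.001, -0.0], [-0.0, 0.0, -1.0]]
wrist_force: [1.5, -1.8, -2.8]
```

```bash
F='t:|pos|wrist|^torq'
for i in 1 2 3; do python3 -m crank '0 0 0 0 0 -0.1 5;0 0 0 0 0 -0.2 5;0 0 0 0 0 -0.2 5'| egrep "$F"; done
```

```text
t: 11.5
ee_pos: [0.5298, 0.0404, 0.0415]
ee_rot: [[0.001, 1.0, 0.0], [1.0, -0.001, -0.0], [-0.0, 0.0, -1.0]]
wrist_force: [2.0, -2.2, -1.8]
t: 11.75
ee_pos: [0.5298, 0.0405, 0.0396]
ee_rot: [[0.001, 1.0, 0.0], [1.0, -0.001, -0.0], [-0.0, 0.0, -1.0]]
wrist_force: [1.8, -2.3, -0.4]
t: 12.0
ee_pos: [0.5298, 0.0406, 0.0376]
ee_rot: [[0.001, 1.0, 0.0], [1.0, -0.001, -0.0], [-0.0, 0.0, -1.0]]
wrist_force: [2.7, -2.7, -0.9]
```

It passes between the teeth without resistance. I'll correct the side force and continue down.

```bash
F='t:|pos|wrist|torq'
python3 -m crank '0 0 0 0.07 -0.07 0 5;0 0 0 0.07 -0.07 -0.2 5;0 0 0 0.07 -0.07 -0.4 5;0 0 0 0.07 -0.07 -0.4 5'| egrep "$F"
python3 -m crank '0 0 0 0 0 -0.2 5;0 0 0 0 0 -0.4 5;0 0 0 0 0 -0.6 5;0 0 0 0 0 -0.6 5'| egrep "$F"
python3 - <<'E'
from h import *
print(status.get_state()["torque"])
E
```

```text
t: 12.33
ee_pos: [0.5302, 0.0402, 0.0333]
ee_rot: [[0.001, 1.0, -0.0], [1.0, -0.001, 0.0], [0.0, -0.0, -1.0]]
wrist_force: [1.9, -1.2, -1.4]
t: 12.67
ee_pos: [0.5303, 0.0401, 0.0273]
ee_rot: [[0.001, 1.0, -0.0], [1.0, -0.001, 0.0], [0.0, -0.0, -1.0]]
wrist_force: [0.8, -1.9, -2.6]
[-0.28333102 -0.35067578  0.04055757]
```

```bash
F='t:|pos|wrist|torq'
python3 -m crank '0 0 0 0.03 -0.04 -0.2 5;0 0 0 0.03 -0.04 -0.4 5;0 0 0 0.03 -0.04 -0.6 5;0 0 0 0.03 -0.04 -0.6 5'| egrep "$F"
python3 -m crank '0 0 0 0 0 -0.2 5;0 0 0 0 0 -0.4 5;0 0 0 0 0 -0.6 5;0 0 0 0 0 -0.6 5'| egrep "$F"
python3 -m crank '0 0 0 0 0 -0.2 5;0 0 0 0 0 -0.4 5;0 0 0 0 0 -0.4 5'| egrep "$F"
python3 -m crank '0 0 0 0 0 -0.2 5;0 0 0 0 0 -0.3 5;0 0 0 0 0 -0.3 5'| egrep "$F"
```

```text
t: 13.0
ee_pos: [0.5303, 0.0398, 0.0212]
ee_rot: [[0.001, 1.0, -0.001], [1.0, -0.001, 0.0], [0.0, -0.001, -1.0]]
wrist_force: [0.8, -0.6, -1.8]
t: 13.33
ee_pos: [0.5303, 0.0397, 0.0153]
ee_rot: [[0.001, 1.0, -0.001], [1.0, -0.001, -0.0], [-0.0, -0.001, -1.0]]
wrist_force: [0.6, 0.0, -1.4]
t: 13.58
ee_pos: [0.5305, 0.0396, 0.0113]
ee_rot: [[0.001, 1.0, -0.001], [1.0, -0.001, -0.0], [-0.0, -0.001, -1.0]]
wrist_force: [0.3, 0.6, -1.4]
t: 13.83
ee_pos: [0.5306, 0.0397, 0.0085]
ee_rot: [[0.001, 1.0, -0.0], [1.0, -0.001, -0.0], [-0.0, -0.0, -1.0]]
wrist_force: [-0.7, -0.6, -1.1]
```

```bash
F='t:|pos|wrist|torq|width'
python3 -m crank '0 0 0 0 0 -0.1 5;0 0 0 0 0 -0.2 5;0 0 0 0 0 -0.2 5'| egrep "$F"
python3 -m crank '0 0 0 0 0 0 8.5;0 0 0 0 0 0 8.5;0 0 0 0 0 0 8.5;0 0 0 0 0 0 8.5'| egrep "$F"
python3 -m crank '0 0 0 0 0 2 8.5;0 0 0 0 0 5 8.5;0 0 0 0 0 9 8.5;0 0 0 0 0 13 8.5;0 0 0 0 0 13 8.5'| egrep "$F"
```

```text
t: 14.08
ee_pos: [0.5308, 0.0397, 0.0075]
ee_rot: [[0.001, 1.0, 0.001], [1.0, -0.001, -0.0], [-0.0, 0.001, -1.0]]
wrist_force: [-1.7, -0.2, 5.9]
width: 0.599
t: 14.42
ee_pos: [0.5308, 0.0397, 0.0067]
ee_rot: [[0.001, 1.0, 0.0], [1.0, -0.001, 0.0], [0.0, 0.0, -1.0]]
wrist_force: [-0.5, 0.2, -0.2]
width: 0.996
t: 14.83
ee_pos: [0.5352, 0.0411, 0.1432]
ee_rot: [[0.001, 1.0, 0.012], [1.0, -0.001, 0.003], [0.003, 0.012, -1.0]]
wrist_force: [0.5, 0.3, -0.7]
width: 0.995
```

The slicer is seated: contact came exactly at the expected height. The hub axis is at (0.5308,0.0397). Next I'll fetch the grater at about (0.451,0.293), yaw line 16.5°.

```bash
F='t:|pos|wrist|torq|width|rot|grip'
python3 -m crank '0 0 5 -1 3 0 8.5;0 0 10 -2 6 0 8.5;0 0 16.5 -3 10 0 8.5;0 0 16.5 -4 13.5 0 8.5;0 0 16.5 -5.5 17 0 8.5;0 0 16.5 -6.5 20.5 0 8.5;0 0 16.5 -8 24 0 8.5;0 0 16.5 -8 25.3 0 8.5;0 0 16.5 -8 25.3 -3 8.5;0 0 16.5 -8 25.3 -7 8.5;0 0 16.5 -8 25.3 -10 8.5;0 0 16.5 -8 25.3 -11 8.5' | egrep "$F"
python3 -m crank '0 0 0 0 0 0 8.5;0 0 0 0 0 -1 8.5;0 0 0 0 0 -2 8.5;0 0 0 0 0 -3 8.5;0 0 0 0 0 -3.5 8.5;0 0 0 0 0 -3.5 8.5' | egrep "$F"
python3 - <<'E'
from h import *
b=read_camera("side");t=read_camera("top")
cv2.imwrite("pics/c7.png",np.hstack([cv2.resize(b[150:230,220:330],None,fx=4,fy=4),cv2.resize(t[250:330,165:250],None,fx=4,fy=4)]))
E
```

```text
t: 15.83
ee_pos: [0.4485, 0.2908, 0.023]
ee_rot: [[-0.284, 0.959, -0.005], [0.959, 0.284, -0.004], [-0.003, -0.006, -1.0]]
wrist_force: [-0.1, -1.2, -0.3]
width: 0.991
grip_force: 0.0
t: 16.33
ee_pos: [0.4505, 0.2923, -0.009]
ee_rot: [[-0.283, 0.959, -0.001], [0.959, 0.283, -0.001], [-0.001, -0.001, -1.0]]
wrist_force: [-0.3, 1.1, -0.1]
width: 0.994
grip_force: 0.0
```

View pics/c7.png

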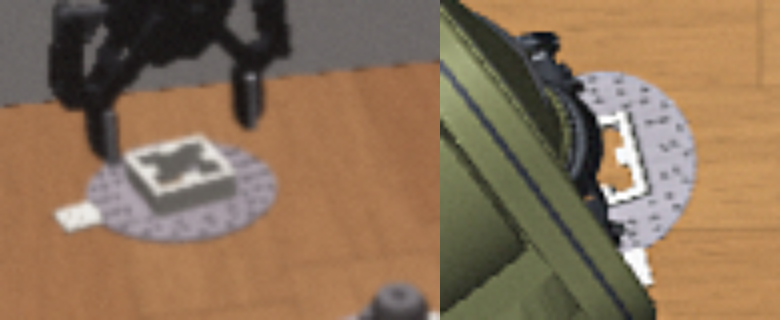

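The picture shows the fingers straddling the grater collar along its x axis (crop tips (105,155) and (250,125), tab at (78,215)), as wanted. I'll grip along x, turn 90°, and grip along y.

```bash
F='t:|pos|wrist|torq|width|rot|grip'
python3 -m crank '0 0 0 0 0 -0.5 8.5;0 0 0 0 0 -0.9 8.5;0 0 0 0 0 -0.9 5;0 0 0 0 0 -0.9 5;0 0 0 0 0 -0.9 5;0 0 0 0 0 -0.9 5;0 0 0 0 0 -0.9 5;0 0 0 0 0 -0.9 5;0 0 0 0 0 -0.9 5' 30 | egrep "$F"
python3 -m crank '0 0 0 0 0 0 8.5;0 0 0 0 0 0 8.5;0 0 0 0 0 0 8.5;0 0 0 0 0 1.5 8.5;0 0 14 0 0 1.5 8.5;0 0 14 0 0 1.5 8.5;0 0 28 0 0 1.5 8.5;0 0 28 0 0 1.5 8.5;0 0 42 0 0 1.5 8.5;0 0 42 0 0 1.5 8.5;0 0 56 0 0 1.5 8.5;0 0 56 0 0 1.5 8.5' | egrep "$F"
python3 -m crank '0 0 7 0 0 0 8.5;0 0 14 0 0 0 8.5;0 0 21 0 0 0 8.5;0 0 28 0 0 0 8.5;0 0 34 0 0 0 8.5;0 0 34 0 0 -0.4 8.5;0 0 34 0 0 -0.8 8.5;0 0 34 0 0 -1.2 8.5;0 0 34 0 0 -1.5 8.5;0 0 34 0 0 -1.5 8.5'| egrep "$F"
python3 -m crank '0 0 0 0 0 0 5;0 0 0 0 0 0 5;0 0 0 0 0 0 5;0 0 0 0 0 0 5;0 0 0 0 0 0 5;0 0 0 0 0 0 5;0 0 0 0 0 0 5' 50| egrep "$F"
```

```text
t: 17.18
ee_pos: [0.4508, 0.2927, -0.017]
ee_rot: [[-0.283, 0.959, 0.0], [0.959, 0.283, 0.0], [0.0, 0.0, -1.0]]
wrist_force: [-0.7, -0.2, 5.0]
width: 0.616
grip_force: 31.5
t: 18.18
ee_pos: [0.4508, 0.2925, -0.0025]
ee_rot: [[-0.955, 0.296, 0.0], [0.296, 0.955, -0.0], [-0.0, -0.0, -1.0]]
wrist_force: [0.6, 0.3, -0.7]
width: 0.994
grip_force: 0.0
t: 19.02
ee_pos: [0.4503, 0.2923, -0.0181]
ee_rot: [[-0.959, -0.282, -0.001], [-0.282, 0.959, -0.001], [0.001, -0.001, -1.0]]
wrist_force: [-0.6, 0.5, 0.9]
width: 0.996
grip_force: 0.0
t: 19.6
ee_pos: [0.4508, 0.2931, -0.0165]
ee_rot: [[-0.959, -0.283, 0.001], [-0.283, 0.959, 0.001], [-0.001, 0.001, -1.0]]
wrist_force: [-0.9, -1.0, 6.0]
width: 0.601
grip_force: 51.2
```

```bash
F='t:|pos|wrist|width|rot|grip'
python3 -m crank '0 0 0 0 0 1 5;0 0 0 0 0 2.5 5;0 0 0 0 0 4.5 5;0 0 0 0 0 7 5;0 0 0 0 0 10 5;0 0 0 0 0 11 5;0 0 0 0 0 11 5;0 0 0 0 0 11 5' | egrep "$F"
python3 -m crank '0 0 -5 1 -3 0 5;0 0 -10 2 -6 0 5;0 0 -16.4 3 -9 0 5;0 0 -16.4 4 -12 0 5;0 0 -16.4 5 -15 0 5;0 0 -16.4 6 -18 0 5;0 0 -16.4 7 -21 0 5;0 0 -16.4 7.5 -23.5 0 5;0 0 -16.4 8 -25.3 0 5;0 0 -16.4 8 -25.3 0 5;0 0 -16.4 8 -25.3 -1.5 5;0 0 -16.4 8 -25.3 -2.5 5'| egrep "$F"
python3 -m crank '0 0 0 0 0 0 5;0 0 0 0 0 0 5;0 0 0 0 0 0 5;0 0 0 0 0 0 5'| egrep "$F"
```

```text
t: 20.27
ee_pos: [0.4509, 0.2921, 0.0925]
ee_rot: [[-0.959, -0.283, 0.0], [-0.283, 0.959, -0.001], [-0.0, -0.001, -1.0]]
wrist_force: [0.8, -0.7, -2.6]
width: 0.601
grip_force: 52.5
t: 21.27
ee_pos: [0.5296, 0.0392, 0.0656]
ee_rot: [[-1.0, -0.0, -0.003], [-0.0, 1.0, -0.0], [0.003, -0.0, -1.0]]
wrist_force: [-0.1, -0.0, -2.3]
width: 0.598
grip_force: 52.7
t: 21.6
ee_pos: [0.5309, 0.0403, 0.068]
ee_rot: [[-1.0, -0.002, 0.0], [-0.002, 1.0, 0.0], [-0.0, 0.0, -1.0]]
wrist_force: [0.6, 0.7, -2.3]
width: 0.605
grip_force: 52.8
```

```bash
F='t:|pos|wrist'
python3 -m crank '0 0 0 0 -0.06 -0.4 5;0 0 0 0 -0.06 -0.8 5;0 0 0 0 -0.06 -1.2 5;0 0 0 0 -0.06 -1.6 5;0 0 0 0 -0.06 -1.6 5' | egrep "$F"
for i in 1 2 3 4; do python3 -m crank '0 0 0 0 0 -0.1 5;0 0 0 0 0 -0.2 5;0 0 0 0 0 -0.2 5'| egrep "$F"; done
```

```text
t: 22.02
ee_pos: [0.5301, 0.0388, 0.0508]
ee_rot: [[-1.0, -0.001, -0.001], [-0.001, 1.0, -0.0], [0.001, -0.0, -1.0]]
wrist_force: [-0.4, -0.3, -2.5]
t: 22.27
ee_pos: [0.5307, 0.0391, 0.0496]
ee_rot: [[-1.0, -0.001, -0.0], [-0.001, 1.0, 0.0], [0.0, 0.0, -1.0]]
wrist_force: [0.2, -0.2, -2.0]
t: 22.52
ee_pos: [0.5307, 0.039, 0.0476]
ee_rot: [[-1.0, -0.001, -0.0], [-0.001, 1.0, -0.0], [0.0, -0.0, -1.0]]
wrist_force: [0.3, 0.1, -1.4]
t: 22.77
ee_pos: [0.5307, 0.0392, 0.0456]
ee_rot: [[-1.0, -0.001, -0.0], [-0.001, 1.0, 0.0], [0.0, 0.0, -1.0]]
wrist_force: [0.1, 1.1, -2.1]
t: 23.02
ee_pos: [0.5307, 0.0393, 0.0436]
ee_rot: [[-1.0, -0.001, -0.0], [-0.001, 1.0, 0.0], [0.0, 0.0, -1.0]]
wrist_force: [-0.5, 0.4, -1.5]
```

In between the teeth with no resistance. I'll continue to home (TCP z about 0.0295).

```bash
F='t:|pos|wrist'
python3 -m crank '0 0 0 0 0.04 -0.2 5;0 0 0 0 0.04 -0.4 5;0 0 0 0 0.04 -0.6 5;0 0 0 0 0.04 -0.6 5' | egrep "$F"
python3 -m crank '0 0 0 0 0 -0.2 5;0 0 0 0 0 -0.4 5;0 0 0 0 0 -0.6 5;0 0 0 0 0 -0.6 5' | egrep "$F"
for i in 1 2; do python3 -m crank '0 0 0 0 0 -0.1 5;0 0 0 0 0 -0.15 5;0 0 0 0 0 -0.15 5'| egrep "$F"; done
```

```text
t: 23.35
ee_pos: [0.5306, 0.0395, 0.0373]
ee_rot: [[-1.0, -0.001, -0.0], [-0.001, 1.0, 0.0], [0.0, 0.0, -1.0]]
wrist_force: [0.2, 1.5, -3.6]
t: 23.68
ee_pos: [0.5307, 0.0395, 0.0313]
ee_rot: [[-1.0, -0.001, -0.0], [-0.001, 1.0, 0.0], [0.0, 0.0, -1.0]]
wrist_force: [0.9, 0.3, -2.2]
t: 23.93
ee_pos: [0.5307, 0.0395, 0.0302]
ee_rot: [[-1.0, -0.001, -0.0], [-0.001, 1.0, 0.0], [0.0, 0.0, -1.0]]
wrist_force: [0.4, 1.4, -2.8]
t: 24.18
ee_pos: [0.5309, 0.0396, 0.0295]
ee_rot: [[-1.0, -0.001, 0.001], [-0.001, 1.0, -0.0], [-0.001, -0.0, -1.0]]
wrist_force: [-1.0, -1.0, 6.6]
```

Contact at exactly the expected height. I'll release, retreat and check in the cameras.

```bash
F='t:|pos|wrist|width'
python3 -m crank '0 0 0 0 0 0 8.5;0 0 0 0 0 0 8.5;0 0 0 0 0 0 8.5;0 0 0 0 0 0 8.5;0 0 0 0 0 2 8.5;0 0 0 0 0 5 8.5;0 0 0 0 0 9 8.5;0 0 0 0 0 12 8.5;0 0 0 -3 -4 12 8.5;0 0 0 -6 -8 12 8.5;0 0 0 -9 -12 12 8.5;0 0 0 -12 -16 12 8.5' | egrep "$F"
python3 -m crank '0 0 0 0 -4 0 8.5;0 0 0 0 -8 0 8.5;0 0 0 0 -12 0 8.5;0 0 0 0 -12 0 8.5;0 0 0 0 -12 0 8.5' | egrep "$F"
python3 - <<'E'
from h import *
b=read_camera("side");t=read_camera("top")
cv2.imwrite("pics/c8.png",np.hstack([cv2.resize(b[170:290,260:380],None,fx=3,fy=3),cv2.resize(t[200:320,250:370],None,fx=3,fy=3)]))
# grater plate outline fitted at z=.050 if home
for cam,im,s in(("side",b,None),("top",t,None)):
    c=pj(cam,[[.5308,.0397,.050]])[0]; hsv=cv2.cvtColor(im,cv2.COLOR_BGR2HSV); print(cam,c)
    th=np.linspace(0,2*np.pi,72,endpoint=False)
    best=[]
    for z in (.045,.050,.055,.060,.065):
        g=[cv2.cvtColor(im,cv2.COLOR_BGR2LAB).astype(int)[tuple(pj(cam,np.c_[.5308+r*np.cos(th),.0397+r*np.sin(th),0*th+z]).round().astype(int).T[::-1])] for r in(.056,.064)]
        best.append(float(np.median(np.abs(g[0]-g[1]).sum(1))))
    print(best)
    print("tabs BGR: grater tab exp, slicer tab exp",im[tuple(pj(cam,[[.4558,.0397,.050]])[0].round().astype(int)[::-1])],im[tuple(pj(cam,[[.6058,.0397,.028]])[0].round().astype(int)[::-1])])
E
```

```text
t: 25.18
ee_pos: [0.4295, -0.0951, 0.1489]
ee_rot: [[-1.0, -0.002, 0.0], [-0.002, 1.0, -0.0], [-0.0, -0.0, -1.0]]
wrist_force: [0.3, -0.8, 0.3]
width: 0.997
t: 25.6
ee_pos: [0.4299, -0.2166, 0.1482]
ee_rot: [[-1.0, 0.006, -0.001], [0.006, 1.0, -0.0], [0.001, -0.0, -1.0]]
wrist_force: [0.4, 0.6, 0.2]
width: 0.989
side [319.04735487 235.86341652]
[23.0, 31.5, 35.0, 10.0, 11.0]
tabs BGR: grater tab exp, slicer tab exp [39 37 43] [226 230 232]
top [304.96474929 254.0397258 ]
[64.0, 63.5, 63.5, 64.5, 63.0]
tabs BGR: grater tab exp, slicer tab exp [243 243 244] [238 240 242]
```

Both tabs show white at their expected spots in the top view, and the side-view outline fits the grater at home height. I'm handing it in.

```bash
python3 -c "
from workcell import ticket
print(ticket.job_done())"
```

```text
the job is handed in; nothing more can be done
None
```

I put both discs on the stand, the slicing disc first with its tab about 13° from the lug direction and the grating disc on top with its tab opposite. Contact came at the expected home heights and forces stayed low. I handed the job in at about 26 s but saw no verdict, and the last check was by image measurements, with the grating disc's tab hidden in the side view.

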